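Open the spares cabinet by its lift paddle

ROBOT

A 7-joint arm with a two-finger parallel gripper is mounted at the origin on the work surface. World frame = base frame: x ahead of the robot, y to its left, z up, the work surface at z = 0. Lengths are in m, angles in rad, forces in N, time in s.
With the tool pointing down it reaches from about 0.4 to 0.85 m from the base axis. Payload 10.4 kg.
Tool frame: the origin (TCP) lies at the centre of the arm's flange, where the gripper is bolted on; the fingertips stand manip.tips_ahead ahead of it and the grasp point (between the pads) lies 164 mm ahead of it (manip.tips_ahead is the distance from the TCP to the fingertips, in m); z points along the fingers, y is the line along which they close (so a half turn about z gives the same grasp; the last joint's range is limited). The gripper opens to 87 mm and grips with 3 to 60 N. Pads are 19 mm wide; open, the fingers measure 117 mm over their backs; the gripper's body (75 mm by 190 mm) begins 51 mm behind the grasp point.
Start: joints at [-1.274, 0.332, -0.065, 1.46, 0.022, 1.35, -0.088], TCP at [0.196, 0.593, 0.405] pointing down, gripper open.
Joint ranges: [-2.6, 2.6], [-0.5, 2.12], [-1.47, 1.34], [0.16, 2.42], [-1.27, 4.41], [0.06, 2.06], [-2.6, 2.6]. Speed limits (rad/s): [2.22, 2.22, 2.79, 2.79, 3.14, 3.14, 3.14].

INTERFACE

Orientations are given as a unit quaternion [x, y, z, w].
In Python, from bench import manip gives the robot as it stands. The module is installed in compiled form; this text tells all that it offers.
- The arm moves only by the tool jog_arm, never from a script. Its argument "increments" is a list that holds one entry, the list of rows, each a list of 5 numbers: the shift along the tool's x, y, z in cm, then the turn about the tool's z in degrees, then the opening in per cent of the stroke, from 0 (shut) to 100 (fully open). In form: [[[tx, ty, tz, turn, fingers], ...]]. A call has 1 to 10 rows; each row shifts and turns the commanded pose from where the row before left it, along the tool's axes as they then stand; what a row does not reach is not made up. A row lasts 1/10 s, in which the tool goes at most 50 mm and 8.59 degrees, less where a joint would pass 70% of its speed; a pose out of reach is approached as far as the arm can. A call is refused whole if a number of a shift passes 5 or a number of a turn 8.59, either way. A call with a gripper value outside its range is refused whole. The fingers move at their own pace and stop on an object; "grip_force" is the grip in N (left out, the last holds). Time passes only in rows, so rows that do not move let the fingers close. It gives the time, the measured TCP pose, the force, the opening and the grip force at its end, in the units of the state.
- manip.get_obs(): the state, without advancing time (a new reading comes with each control period).
- manip.capture(name): name is "scene" or "top"; returns (picture, depth): 420x560x3 uint8, blue, green, red; 420x560 float32, m along the optical axis (not along the pixel's ray), 0 where there is no reading.
- manip.get_calibration(name): a dict with "K" (3x3 intrinsics, pixels), "R" (3x3) and "t" (3): a world point X has camera coordinates R X + t. Camera axes: x right, y down, z forward; pixel columns grow to the right and rows downward; lengths in m; the calibration is good to about 2 mm. A picture is of the moment at which its call begins. get_calibration takes no time and is no camera call.
- manip.finish_job(): hands the job in; it is judged then, once.
The state is a dict: "clock": time; "joint_pos": joint angles; "dq": joint speeds; "joint_torque": joint torques, N m; "tcp_pos": TCP position; "orientation": TCP orientation; "contact_force": force on the tool from outside, world axes, zero at the start; "ft_torque": the same for the moment, N m; "finger_gap": finger opening in m; "finger_force": force on a finger pad.
Only numpy, scipy, OpenCV 4.12 (cv2) and the standard library are available. Lean on these libraries where they do the work, as an engineer would, in place of code of your own. Each camera call takes 0.05 s, during which the arm holds its last target. There are 200 camera calls.

TASK

Open the small grey steel spares cabinet on the bench: lift the red paddle handle on its door gently until it comes up against its stop, keep it lifted while you start the door moving so that the hidden pawl clears, and swing the door open to about a right angle. Force neither the paddle against its stop nor the door against a pawl that still holds. Then let go, leaving the door open and everything else on, in and around the cabinet where it was.

Things in the scene. Friction and masses are not known exactly. Their poses are not given: they have to be found in the camera images.
- cabinet: Fixed grey steel spares cabinet, 200 mm deep, 220 mm wide, 200 mm high, standing on the bench. Origin: middle of the lower front edge, at bench level. +x points into the cabinet (away from the door), y across the front (+y = hinge side), z up. The door lies in front of it (on -x).
- header: Fixed steel strip, 6 mm thick, 8 mm high, across the top of the cabinet's opening behind the door; its frame is the cabinet's. It carries the strike (hidden, its height differs each time): a lip, behind which the pawl at the paddle's inner end stands and keeps the door shut, and a ledge below, which stops the pawl, and so the paddle, when lifted.
- door: Grey steel door, 218 mm wide, 194 mm high (3 to 197 mm above the bench), 11 mm thick, about 0.7 kg. Origin on its vertical hinge line at bench level, at the cabinet's +y front edge. Shut, its axes are the cabinet's: it runs from the hinge along its own -y; its outer face is 12 mm out along its own -x. Light hinge friction: it stays where it is left.
- door_swing (a joint): Door angle in rad: 0 shut, grows as the door opens towards the robot (clockwise seen from above), up to 1.8. With the pawl engaged it has up to 0.07 rad of play. 1.57 is square to the cabinet.
- door_hinge (a point): Point on the door's vertical hinge line, at the height of the paddle's pivot (162 mm above the bench).
- paddle: Red tongue on the door, 32 mm wide, 10 mm thick, level at rest, standing out 70 mm (own -x) from its pivot. Origin: the pivot, a horizontal axis along the door's y, 162 mm above the bench, 22 mm in front of the hinge plane, 165 mm from the hinge line. Steel cheeks (46 mm over all) flank its first 10 mm; beyond, its sides are free to be pinched from above. Sprung: 3 N (rest) to 8 N (lifted) at the grip, plus 5 to 10 N pinch friction.
- paddle_lift (a joint): Paddle angle, rad: 0 at rest, grows as its free end is lifted, which draws the pawl down; it springs back when let go. The stop lies anywhere from 0.30 to 0.90, unseen, and the pawl is clear only in the last 0.08 rad before it (4 mm at the grip), so feel for the stop; press less than 20 N on it. Past 0.2 rad of door swing the pawl is out and the paddle may go down.
- paddle_grip (a point): Middle of the tongue's free part, 52 mm out from the pivot: the place to pinch the tongue across its 32 mm width. The tongue turns about the pinch line while it is lifted.
- stored_wheel: Bystander: grey castor wheel, 68 mm across, 26 mm thick, lying on the floor inside the cabinet. Origin: centre of underside.
- roof_carton: Bystander: blue carton 70 x 100 x 35 mm on the cabinet's roof, about 120 mm behind the front. Origin: centre of underside.
- grey_wheel: Bystander: grey castor wheel, 68 mm across, 26 mm thick, lying on the bench. Origin: centre of underside.
- green_carton: Bystander: green carton 90 x 160 x 70 mm on the bench. Origin: centre of underside.
- red_carton: Bystander: red carton 80 x 120 x 60 mm on the bench. Origin: centre of underside.
- screwdriver: Bystander: red-handled screwdriver lying on the bench. Origin on the bench under its middle.
- steel_bin: Bystander: open grey steel bin 140 x 90 x 70 mm with brass rods, on the bench. Origin: centre of underside.

How it is judged:
On the way, in this order (a step that is already met when the one before it is completed fails the run):
1. the paddle is lifted (more than 0.18 rad) with the door still shut (value of joint paddle_lift above 0.18 rad and value of joint door_swing below 0.09 rad), for 0.1 s.
2. the door has left the pawl (more than 0.2 rad open) (value of joint door_swing above 0.2 rad), for 0.1 s.
At the end, for the whole second after the job is handed in: The door stands open by at least 1.2 rad (about 70 degrees or more) and at rest, the paddle has sprung back down (under 0.1 rad), and every bystander is within 30 mm of where it was (value of joint door_swing above 1.2 rad and velocity of joint door_swing between -0.05 and 0.05 rad/s and value of joint paddle_lift below 0.1 rad and distance of each of stored_wheel, roof_carton, grey_wheel, green_carton, red_carton, screwdriver, steel_bin from where it was at the start of the episode below 0.03 m); the robot touches nothing.
It fails at once if the latch is forced: over 26 N between the paddle's pawl and the header's strike (door pulled too early, or paddle lifted too hard on its stop) (contact force between paddle and header above 26 N).
It fails at once if a bystander is disturbed (moved more than 30 mm) (distance of any of stored_wheel, roof_carton, grey_wheel, green_carton, red_carton, screwdriver, steel_bin from where it was at the start of the episode above 0.03 m).
It also fails if it takes over 70 s, if anything falls off the work surface, if the arm or the gripper's body presses on something with over 40 N, if the wrist force passes 120 N, or if a joint passes its speed limit or range.

## Working session

There is one attempt and no reset: what is moved stays moved. The work goes in short steps, Python scripts to look and compute and a tool call to move; the robot and the scene stay as the last step left them, time stands still between calls to the robot, and variables do not carry over. Pictures are saved under pics/ and viewed, at most 10 in all, crops included, and the job is handed in when it is done.

Besides the shell and the picture viewer there is one more tool, called after ">>>" by a JSON object that holds its "api" and its "payload". jog_arm: Moves the arm, as the interface text tells. Its arguments: {"type":"object","properties":{"increments":{"type":"array","items":{"type":"array","items":{"type":"array","items":{"type":"number"}}}},"grip_force":{"type":"number"}},"required":["increments"]}

```bash
mkdir -p pics; python3 - <<'E'
from bench import manip
import cv2,numpy as np
o=manip.get_obs();print({k:np.round(v,3) for k,v in o.items()},manip.tips_ahead)
for n in("scene","top"):
    p,d=manip.capture(n);cv2.imwrite(f"pics/{n}0.png",p);np.save(f"pics/{n}0.npy",d)
    c=manip.get_calibration(n);print(n,np.round(c["K"],1).tolist(),np.round(-c["R"].T@c["t"],3),np.round(c["R"],2).tolist())
E
```

```text
{'clock': np.float64(0.0), 'joint_pos': array([-1.274,  0.333, -0.065,  1.461,  0.022,  1.35 , -0.088]), 'dq': array([-0.001,  0.002, -0.   ,  0.002,  0.   , -0.001,  0.001]), 'joint_torque': array([ 0.0000e+00, -6.2325e+01,  2.5000e-02, -3.8990e+01, -6.1000e-02,
        4.0000e-02,  0.0000e+00]), 'tcp_pos': array([0.196, 0.593, 0.404]), 'orientation': array([ 0.159,  0.987, -0.001, -0.   ]), 'contact_force': array([ 0.068, -0.542, -0.218]), 'ft_torque': array([ 0.041, -0.049, -0.013]), 'finger_force': np.float64(0.0), 'finger_gap': np.float64(0.087)} 0.1822
scene [[394.1, 0.0, 275.5], [0.0, 394.1, 203.6], [0.0, 0.0, 1.0]] [ 1.439 -0.194  0.859] [[0.21, 0.98, -0.01], [0.6, -0.14, -0.79], [-0.77, 0.16, -0.62]]
top [[403.0, 0.0, 282.1], [0.0, 403.0, 207.4], [0.0, 0.0, 1.0]] [0.363 0.011 1.261] [[0.02, -1.0, 0.0], [-0.99, -0.02, -0.16], [0.16, -0.0, -0.99]]
```

View pics/scene0.png

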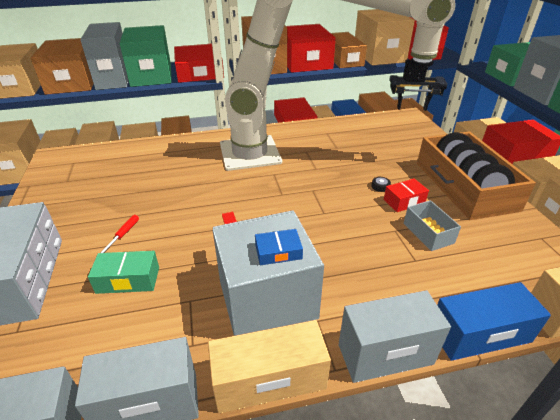

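View pics/top0.png

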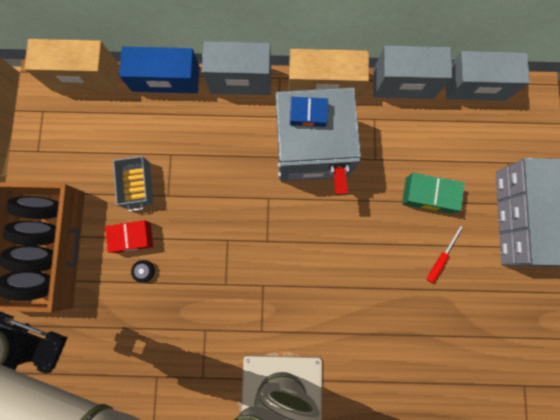

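The scene view shows the cabinet at about (268,270). The top view shows its roof at (277–357, 90–165) and the red paddle at (341,180), with the hinge on the left. Next I measure these with depth.

```bash
cat > h.py <<'E'
import numpy as np,cv2
from bench import manip
def cloud(n,d):
    c=manip.get_calibration(n);v,u=np.indices(d.shape)
    P=np.stack([(u-c["K"][0,2])/c["K"][0,0]*d,(v-c["K"][1,2])/c["K"][1,1]*d,d],-1)
    return (P-c["t"])@c["R"]
E
python3 - <<'E'
from h import *
p=cv2.imread("pics/top0.png");d=np.load("pics/top0.npy");W=cloud("top",d)
b,g,r=[p[...,i].astype(int) for i in range(3)]
box=np.zeros(d.shape,bool);box[70:215,260:375]=1
roof=box&(abs(W[...,2]-.2)<.006)&(d>0)
print("roof n",roof.sum(),"z",np.median(W[roof][:,2]))
q=W[roof][:,:2].astype(np.float32);rect=cv2.minAreaRect(q);print("rect",rect,cv2.boxPoints(rect))
# front edge: for bins in y take min x of roof; fit line
yb=np.arange(q[:,1].min()+.01,q[:,1].max()-.01,.006)
e=[(y,q[abs(q[:,1]-y)<.003,0].min(),q[abs(q[:,1]-y)<.003,0].max()) for y in yb]
e=np.array(e);print("front fit",np.polyfit(e[:,0],e[:,1],1));print(np.round(e,3).tolist())
red=box&(r>120)&(g<60)&(b<60)&(d>0)&(W[...,2]>.12)&(W[...,2]<.19)
P=W[red];print("red",red.sum(),P.min(0),P.max(0),np.median(P,0));print(cv2.minAreaRect(P[:,:2].astype(np.float32)))
pz=P[:,2];print(np.percentile(pz,[5,25,50,75,95]))
rr=(r>100)&(g<70)&(b<70);
big=cv2.resize(p[80:220,260:380],None,fx=5,fy=5,interpolation=cv2.INTER_CUBIC)[:600];cv2.imwrite("pics/crop0.png",big[100:])
E
```

```text
roof n 4793 z 0.2000557314654212
rect ((0.7618328332901001, -0.08213473111391068), (0.21457704901695251, 0.2200465351343155), 4.663146495819092) [[ 0.64595485  0.01880206]
 [ 0.6638441  -0.20051607]
 [ 0.8777108  -0.18307152]
 [ 0.85982156  0.03624661]]
front fit [-0.07041603  0.6502807 ]
[[-0.188, 0.664, 0.846], [-0.182, 0.664, 0.875], [-0.176, 0.664, 0.873], [-0.17, 0.664, 0.875], [-0.164, 0.663, 0.873], [-0.158, 0.662, 0.874], [-0.152, 0.661, 0.874], [-0.146, 0.661, 0.874], [-0.14, 0.66, 0.874], [-0.134, 0.66, 0.87], [-0.128, 0.66, 0.87], [-0.122, 0.657, 0.87], [-0.116, 0.657, 0.87], [-0.11, 0.657, 0.87], [-0.104, 0.657, 0.869], [-0.098, 0.656, 0.87], [-0.092, 0.657, 0.869], [-0.086, 0.656, 0.867], [-0.08, 0.655, 0.867], [-0.074, 0.656, 0.866], [-0.068, 0.653, 0.867], [-0.062, 0.654, 0.866], [-0.056, 0.653, 0.865], [-0.05, 0.653, 0.865], [-0.044, 0.653, 0.867], [-0.038, 0.652, 0.863], [-0.032, 0.652, 0.861], [-0.026, 0.652, 0.861], [-0.02, 0.654, 0.861], [-0.014, 0.651, 0.861], [-0.008, 0.649, 0.861], [-0.002, 0.648, 0.862], [0.004, 0.648, 0.861], [0.01, 0.648, 0.86], [0.016, 0.647, 0.859], [0.022, 0.662, 0.857]]
red 303 [ 0.58008391 -0.16797659  0.15814998] [ 0.65499576 -0.13220249  0.17392322] [ 0.61485194 -0.14866731  0.16722457]
((0.6173110008239746, -0.14938780665397644), (0.07475141435861588, 0.03236224502325058), 4.839274883270264)
[0.1633576  0.16552521 0.16722457 0.16863818 0.17087637]
```

View pics/crop0.png

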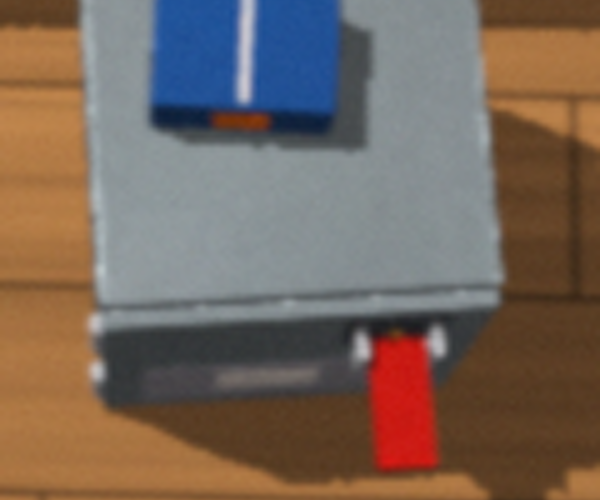

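The crop confirms it: tongue at (370–437, 335–470), hinge knuckles on the left. The measured tongue width is 32.4 mm, the yaw is about 4.6° and z is about 0.167 at the top, all matching the given sizes. The grip point is about (0.598, −0.151, 0.162). I need a −22.8° turn so that tool x points outward, then a transit at height.

>>> {"api": "jog_arm", "payload": {"increments": [[[0,0,0,-7.6,100],[0,0,0,-7.6,100],[0,0,0,-7.6,100],[-1.7,-3.85,0,0,100],[-1.7,-3.85,0,0,100],[-1.7,-3.85,0,0,100],[-1.7,-3.85,0,0,100],[-1.7,-3.85,0,0,100],[-1.7,-3.85,0,0,100],[-1.7,-3.85,0,0,100]]], "grip_force": 20}}

```text
clock: 1.1
tcp_pos: [0.3367, 0.3322, 0.4045]
orientation: [-0.039, 0.999, -0.0, -0.0]
contact_force: [0.9, 0.4, 0.8]
finger_gap: 0.0871
finger_force: 0.0
```

>>> {"api": "jog_arm", "payload": {"increments": [[[-1.7,-3.85,0,0,100],[-1.7,-3.85,0,0,100],[-1.7,-3.85,0,0,100],[-1.7,-3.85,0,0,100],[-1.7,-3.85,0,0,100],[-1.7,-3.85,0,0,100],[-1.7,-3.85,0,0,100],[-1.7,-3.85,0,0,100],[-1.7,-3.85,0,0,100],[-1.7,-3.85,0,0,100]]]}}

```text
clock: 2.1
tcp_pos: [0.5361, -0.0382, 0.4046]
orientation: [-0.039, 0.999, 0.0, -0.0]
contact_force: [0.8, 0.7, -0.8]
finger_gap: 0.087
finger_force: 0.0
```

```bash
cat >> h.py <<'E'
from scipy.spatial.transform import Rotation as Ro
def st(goal=None):
    o=manip.get_obs();M=Ro.from_quat(o["orientation"]).as_matrix()
    print("t",round(float(o["clock"]),2),"p",np.round(o["tcp_pos"],4),"ey ang",round(float(np.degrees(np.arctan2(M[1,1],M[0,1]))),2),"tilt",np.round(M[:,2],3),"F",np.round(o["contact_force"],1),"q7",np.round(o["joint_pos"],2),"gap",o["finger_gap"],o["finger_force"])
    if goal is not None: print("tool delta cm",np.round(100*M.T@(np.array(goal)-o["tcp_pos"]),2))
E
python3 -c "
from h import *
st([.598,-.151,.326])"
```

```text
t 2.1 p [ 0.5361 -0.0382  0.4046] ey ang 94.5 tilt [-0.  0. -1.] F [ 0.8  0.7 -0.8] q7 [-0.48  0.14  0.51  1.72 -0.07  1.3   1.7 ] gap 0.08702173776279291 0.0
tool delta cm [ -5.29 -11.73   7.86]
```

>>> {"api": "jog_arm", "payload": {"increments": [[[-1.5,-3.5,0,0,100],[-1.5,-3.5,0,0,100],[-1.5,-3.0,0,0,100],[-0.8,-1.7,0,0,100],[0,0,2,0,100],[0,0,2,0,100],[0,0,1,0,100],[0,0,0,0,100],[0,0,0,0,100]]]}}

```text
clock: 3.0
tcp_pos: [0.5978, -0.149, 0.3553]
orientation: [-0.039, 0.999, 0.0, 0.0]
contact_force: [0.0, -0.0, 0.6]
finger_gap: 0.087
finger_force: 0.0
```

```bash
python3 - <<'E'
from h import *
st([.598,-.151,.326])
p,d=manip.capture("top")
cv2.imwrite("pics/crop1.png",cv2.resize(p[100:220,260:420],None,fx=5,fy=5))
E
```

```text
t 3.0 p [ 0.5978 -0.149   0.3553] ey ang 94.49 tilt [ 0.  0. -1.] F [ 0.  -0.   0.6] q7 [-0.28  0.38  0.58  1.58 -0.21  1.25  1.98] gap 0.08702029741550917 0.0
tool delta cm [-0.01 -0.2   2.93]
```

View pics/crop1.png

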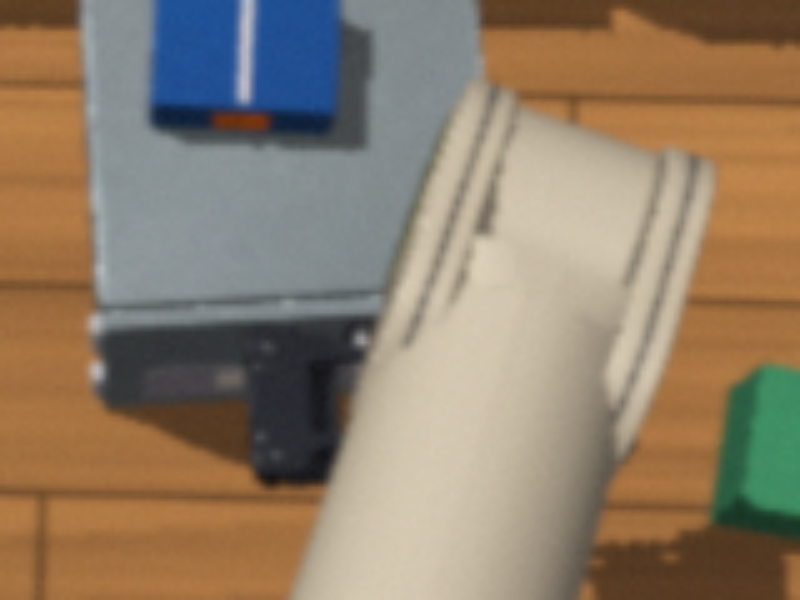

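The arm is over the paddle at about (340,400) in the crop, as planned, with the cabinet and carton undisturbed. Next I descend and pinch.

>>> {"api": "jog_arm", "payload": {"increments": [[[0,-0.2,1,0,100],[0,0,1,0,100],[0,0,0.9,0,100],[0,0,0,0,100],[0,0,0,0,60],[0,0,0,0,45],[0,0,0,0,0],[0,0,0,0,0],[0,0,0,0,0],[0,0,0,0,0]]], "grip_force": 20}}

```text
clock: 4.05
tcp_pos: [0.5978, -0.1511, 0.3258]
orientation: [-0.039, 0.999, 0.0, 0.0]
contact_force: [0.2, 0.7, 0.2]
finger_gap: 0.0468
finger_force: 0.0
```

```bash
python3 -c "
from h import *
st([.598,-.151,.326])"
```

```text
t 4.05 p [ 0.5978 -0.1511  0.3258] ey ang 94.48 tilt [ 0.  0. -1.] F [0.2 0.7 0.2] q7 [-0.27  0.4   0.57  1.61 -0.23  1.19  1.99] gap 0.04675700630728497 0.0
tool delta cm [-0.02  0.01 -0.02]
```

>>> {"api": "jog_arm", "payload": {"increments": [[[0,0,0,0,0],[0,0,0,0,0],[0,0,0,0,0],[0,0,0,0,0],[0,0,0,0,0],[0,0,0,0,0]]]}}

```text
clock: 4.65
tcp_pos: [0.5978, -0.1502, 0.3256]
orientation: [-0.039, 0.999, 0.001, -0.0]
contact_force: [-3.6, 4.6, 2.8]
finger_gap: 0.0316
finger_force: 20.0
```

>>> {"api": "jog_arm", "payload": {"increments": [[[0.05,0.08,-0.15,0,0],[0.05,0,-0.15,0,0],[0.05,0,-0.2,0,0],[0,0,-0.2,0,0],[0,0,-0.2,0,0],[0,0,-0.2,0,0],[0,0,-0.1,0,0],[0,0,-0.1,0,0],[0,0,0,0,0]]]}}

```text
clock: 5.55
tcp_pos: [0.5964, -0.1495, 0.3382]
orientation: [-0.04, 0.999, 0.001, -0.0]
contact_force: [2.6, 5.3, -6.7]
finger_gap: 0.0317
finger_force: 20.0
```

>>> {"api": "jog_arm", "payload": {"increments": [[[-0.03,0,-0.1,0,0],[-0.03,0,-0.1,0,0],[0,0,0,0,0]]]}}

```text
clock: 5.85
tcp_pos: [0.5968, -0.1494, 0.34]
orientation: [-0.04, 0.999, 0.001, -0.001]
contact_force: [1.5, 5.2, -7.0]
finger_gap: 0.0317
finger_force: 20.0
```

>>> {"api": "jog_arm", "payload": {"increments": [[[-0.03,0,-0.1,0,0],[-0.03,0,-0.1,0,0],[0,0,0,0,0]]]}}

```text
clock: 6.15
tcp_pos: [0.5974, -0.1495, 0.3419]
orientation: [-0.04, 0.999, 0.001, -0.001]
contact_force: [1.5, 5.1, -8.2]
finger_gap: 0.0316
finger_force: 20.0
```

>>> {"api": "jog_arm", "payload": {"increments": [[[-0.03,0,-0.1,0,0],[-0.03,0,-0.1,0,0],[0,0,0,0,0]]]}}

```text
clock: 6.45
tcp_pos: [0.5979, -0.1494, 0.3439]
orientation: [-0.039, 0.999, 0.001, -0.001]
contact_force: [1.5, 4.7, -8.0]
finger_gap: 0.0316
finger_force: 20.0
```

>>> {"api": "jog_arm", "payload": {"increments": [[[-0.04,0,-0.1,0,0],[-0.04,0,-0.1,0,0],[0,0,0,0,0]]]}}

```text
clock: 6.75
tcp_pos: [0.5987, -0.1494, 0.3458]
orientation: [-0.039, 0.999, 0.001, -0.001]
contact_force: [1.3, 4.2, -8.4]
finger_gap: 0.0321
finger_force: 20.0
```

>>> {"api": "jog_arm", "payload": {"increments": [[[-0.04,0,-0.1,0,0],[-0.04,0,-0.1,0,0],[0,0,0,0,0]]]}}

```text
clock: 7.05
tcp_pos: [0.5995, -0.1494, 0.348]
orientation: [-0.039, 0.999, 0.001, -0.001]
contact_force: [1.6, 5.1, -7.8]
finger_gap: 0.0317
finger_force: 20.0
```

>>> {"api": "jog_arm", "payload": {"increments": [[[-0.05,0,-0.1,0,0],[-0.05,0,-0.1,0,0],[0,0,0,0,0]]]}}

```text
clock: 7.35
tcp_pos: [0.6005, -0.1494, 0.35]
orientation: [-0.039, 0.999, 0.0, -0.001]
contact_force: [1.2, 5.3, -9.1]
finger_gap: 0.0317
finger_force: 20.0
```

>>> {"api": "jog_arm", "payload": {"increments": [[[-0.05,0,-0.1,0,0],[-0.05,0,-0.1,0,0],[0,0,0,0,0]]]}}

```text
clock: 7.65
tcp_pos: [0.6016, -0.1495, 0.3521]
orientation: [-0.039, 0.999, 0.0, -0.001]
contact_force: [0.4, 4.6, -9.5]
finger_gap: 0.0318
finger_force: 20.0
```

>>> {"api": "jog_arm", "payload": {"increments": [[[-0.06,0,-0.1,0,0],[-0.06,0,-0.1,0,0],[0,0,0,0,0]]]}}

```text
clock: 7.95
tcp_pos: [0.6028, -0.1495, 0.3543]
orientation: [-0.039, 0.999, 0.0, -0.001]
contact_force: [0.7, 5.3, -9.7]
finger_gap: 0.0318
finger_force: 20.0
```

>>> {"api": "jog_arm", "payload": {"increments": [[[-0.06,0,-0.1,0,0],[-0.07,0,-0.1,0,0],[0,0,0,0,0]]]}}

```text
clock: 8.25
tcp_pos: [0.604, -0.1495, 0.3564]
orientation: [-0.039, 0.999, 0.0, -0.001]
contact_force: [-0.7, 5.3, -9.7]
finger_gap: 0.0318
finger_force: 20.0
```

>>> {"api": "jog_arm", "payload": {"increments": [[[-0.07,0,-0.1,0,0],[-0.07,0,-0.1,0,0],[0,0,0,0,0]]]}}

```text
clock: 8.55
tcp_pos: [0.6052, -0.1495, 0.3584]
orientation: [-0.039, 0.999, 0.0, -0.001]
contact_force: [-2.8, 5.2, -9.1]
finger_gap: 0.0314
finger_force: 20.0
```

>>> {"api": "jog_arm", "payload": {"increments": [[[-0.07,0,-0.1,0,0],[-0.08,0,-0.1,0,0],[0,0,0,0,0]]]}}

```text
clock: 8.85
tcp_pos: [0.6065, -0.1494, 0.3603]
orientation: [-0.039, 0.999, 0.0, -0.001]
contact_force: [-4.0, 5.7, -7.3]
finger_gap: 0.0317
finger_force: 20.0
```

>>> {"api": "jog_arm", "payload": {"increments": [[[-0.08,0,-0.1,0,0],[-0.08,0,-0.1,0,0],[0,0,0,0,0]]]}}

```text
clock: 9.15
tcp_pos: [0.608, -0.1493, 0.3622]
orientation: [-0.039, 0.999, 0.001, -0.002]
contact_force: [-4.8, 6.1, -6.8]
finger_gap: 0.0323
finger_force: 20.0
```

>>> {"api": "jog_arm", "payload": {"increments": [[[-0.08,0,-0.08,0,0],[-0.08,0,-0.08,0,0],[0,0,0,0,0]]]}}

```text
clock: 9.45
tcp_pos: [0.6093, -0.1492, 0.3637]
orientation: [-0.039, 0.999, 0.001, -0.002]
contact_force: [-6.2, 6.0, -6.7]
finger_gap: 0.0318
finger_force: 20.0
```

>>> {"api": "jog_arm", "payload": {"increments": [[[-0.08,0,-0.07,0,0],[-0.08,0,-0.07,0,0],[0,0,0,0,0]]]}}

```text
clock: 9.75
tcp_pos: [0.6107, -0.1492, 0.3651]
orientation: [-0.039, 0.999, 0.001, -0.002]
contact_force: [-7.7, 6.4, -5.2]
finger_gap: 0.0314
finger_force: 20.0
```

>>> {"api": "jog_arm", "payload": {"increments": [[[-0.08,0,-0.07,0,0],[-0.08,0,-0.07,0,0],[0,0,0,0,0]]]}}

```text
clock: 10.05
tcp_pos: [0.6122, -0.149, 0.3665]
orientation: [-0.039, 0.999, 0.001, -0.003]
contact_force: [-9.5, 6.1, -4.0]
finger_gap: 0.0316
finger_force: 20.0
```

>>> {"api": "jog_arm", "payload": {"increments": [[[-0.06,0,-0.07,0,0],[-0.06,0,-0.07,0,0],[0,0,0,0,0]]]}}

```text
clock: 10.35
tcp_pos: [0.6133, -0.149, 0.3675]
orientation: [-0.039, 0.999, 0.001, -0.003]
contact_force: [-9.9, 5.7, -6.5]
finger_gap: 0.0317
finger_force: 20.0
```

>>> {"api": "jog_arm", "payload": {"increments": [[[-0.04,0,-0.06,0,0],[-0.04,0,-0.06,0,0],[0,0,0,0,0]]]}}

```text
clock: 10.65
tcp_pos: [0.6138, -0.1489, 0.3678]
orientation: [-0.039, 0.999, 0.001, -0.004]
contact_force: [-10.0, 4.8, -11.3]
finger_gap: 0.0319
finger_force: 20.0
```

The stop is found: z command is no longer followed and the force steps up by about 5 N. Next I pull gently on an arc about the hinge, adding a 1 mm lift to replace the inward push that the pull unloads.

>>> {"api": "jog_arm", "payload": {"increments": [[[0.2,0.03,-0.07,0,0],[0.29,0.1,-0.03,1,0],[0.29,0.1,0,1,0],[0,0,0,0,0]]]}}

```text
clock: 11.05
tcp_pos: [0.607, -0.1468, 0.3688]
orientation: [-0.021, 1.0, 0.0, -0.001]
contact_force: [2.4, 3.6, -24.1]
finger_gap: 0.0317
finger_force: 20.0
```

>>> {"api": "jog_arm", "payload": {"increments": [[[0.29,0.1,0.02,1,0],[0.29,0.1,0.02,1,0],[0,0,0,0,0]]]}}

```text
clock: 11.35
tcp_pos: [0.6013, -0.1449, 0.3689]
orientation: [-0.004, 1.0, 0.0, -0.001]
contact_force: [2.3, 4.4, -23.5]
finger_gap: 0.0317
finger_force: 20.0
```

>>> {"api": "jog_arm", "payload": {"increments": [[[0.29,0.1,0,1,0],[0,0,0,0,0]]]}}

```text
clock: 11.55
tcp_pos: [0.5984, -0.1439, 0.3689]
orientation: [0.004, 1.0, 0.0, -0.001]
contact_force: [3.4, 4.6, -24.6]
finger_gap: 0.0315
finger_force: 20.0
```

>>> {"api": "jog_arm", "payload": {"increments": [[[0.29,0.1,0,1,0],[0,0,0,0,0]]]}}

```text
clock: 11.75
tcp_pos: [0.5957, -0.1428, 0.3701]
orientation: [0.013, 1.0, 0.0, -0.0]
contact_force: [0.7, 5.9, -15.0]
finger_gap: 0.0319
finger_force: 20.0
```

The drop in Fz shows the pawl has passed the ledge. I carry on with the swing.

>>> {"api": "jog_arm", "payload": {"increments": [[[0.57,0.21,0,2,0],[0.57,0.21,0,2,0],[0.57,0.21,0,2,0],[0.57,0.21,0,2,0],[0.57,0.21,0,2,0],[0.57,0.21,0,2,0],[0.57,0.21,0,2,0],[0,0,0,0,0]]]}}

```text
clock: 12.55
tcp_pos: [0.5583, -0.1227, 0.3708]
orientation: [0.135, 0.991, 0.001, 0.001]
contact_force: [3.6, 7.4, -13.7]
finger_gap: 0.032
finger_force: 20.0
```

```bash
python3 -c "
from h import *
st()
o=manip.get_obs();p=o['tcp_pos'][:2]-np.array([.6594,.020]);print('r',np.hypot(*p),'init',np.hypot(.0587,.1648),'swing',np.degrees(np.arctan2(-.1689,-.0456)-np.arctan2(p[1],p[0])))
"
```

```text
t 12.55 p [ 0.5583 -0.1227  0.3708] ey ang 74.48 tilt [ 0.002  0.001 -1.   ] F [  3.6   7.4 -13.7] q7 [-0.4   0.26  0.64  1.68 -0.16  1.25  1.57] gap 0.03198189289514112 19.99777893135615
r 0.17484387679290636 init 0.1749420761280716 swing 20.20233712258716
```

>>> {"api": "jog_arm", "payload": {"increments": [[[0.85,0.33,0,3,0],[1.14,0.45,0,4,0],[1.14,0.45,0,4,0],[1.14,0.45,0,4,0],[1.14,0.45,0,4,0],[1.14,0.45,0,4,0],[1.14,0.45,0,4,0],[0.85,0.33,0,3,0],[0.57,0.21,0,2,0],[0,0,0,0,0]]]}}

```text
clock: 13.55
tcp_pos: [0.4981, -0.0482, 0.3715]
orientation: [0.403, 0.915, 0.001, 0.002]
contact_force: [6.0, 4.5, -13.8]
finger_gap: 0.0319
finger_force: 20.0
```

```bash
python3 -c "
from h import *
st()
o=manip.get_obs();p=o['tcp_pos'][:2]-np.array([.6594,.020]);print('r',np.hypot(*p),'swing',np.degrees(np.arctan2(-.1689,-.0456)-np.arctan2(p[1],p[0])))
"
```

```text
t 13.55 p [ 0.4981 -0.0482  0.3715] ey ang 42.44 tilt [ 0.005  0.001 -1.   ] F [  6.    4.5 -13.8] q7 [-0.6   0.07  0.64  1.86 -0.04  1.22  0.79] gap 0.03192598087315516 19.998497300220066
r 0.17508417285255903 swing 51.975587856571686
```

>>> {"api": "jog_arm", "payload": {"increments": [[[0.85,0.33,0,3,0],[1.14,0.45,0,4,0],[1.14,0.45,0,4,0],[1.14,0.45,0,4,0],[1.14,0.45,0,4,0],[1.14,0.45,0,4,0],[1.14,0.45,0,4,0],[1.14,0.45,0,4,0],[0.85,0.33,0,3,0],[0.57,0.21,0,2,0]]]}}

```text
clock: 14.55
tcp_pos: [0.4888, 0.059, 0.3713]
orientation: [0.667, 0.745, 0.001, 0.001]
contact_force: [0.3, 1.0, -10.6]
finger_gap: 0.0321
finger_force: 20.0
```

```bash
python3 -c "
from h import *
st()
o=manip.get_obs();p=o['tcp_pos'][:2]-np.array([.6594,.020]);print('r',np.hypot(*p),'swing',np.degrees(np.arctan2(-.1689,-.0456)-np.arctan2(p[1],p[0])))
"
```

```text
t 14.55 p [0.4888 0.059  0.3713] ey ang 6.32 tilt [ 0.002  0.    -1.   ] F [  0.3   1.  -10.6] q7 [-0.74  0.05  0.55  1.88 -0.03  1.22 -0.07] gap 0.03206112584157837 19.99782765749842
r 0.1750283717403246 swing -272.2482124845156
```

>>> {"api": "jog_arm", "payload": {"increments": [[[0.4,0,0.4,0,0],[0.35,0,0.4,0,0],[0.3,0,0.4,0,0],[0.24,0,0.45,0,0],[0.22,0,0.45,0,0],[0.15,0,0.45,0,0],[0.12,0,0.45,0,0],[0.08,0,0.45,0,0],[0.05,0,0.4,0,0],[0,0,0.2,0,0]]]}}

```text
clock: 15.55
tcp_pos: [0.4877, 0.0786, 0.3331]
orientation: [0.666, 0.746, 0.003, 0.001]
contact_force: [-3.3, -0.8, 28.4]
finger_gap: 0.0318
finger_force: 20.0
```

>>> {"api": "jog_arm", "payload": {"increments": [[[0,0,0,0,0],[0,0,0,0,40],[0,0,0,0,60],[0,0,0,0,100],[0,0,0,0,100],[0,0,0,0,100],[0,0,0,0,100],[0,0,0,0,100]]]}}

```text
clock: 16.35
tcp_pos: [0.486, 0.0784, 0.3297]
orientation: [0.666, 0.746, -0.0, -0.0]
contact_force: [0.5, 0.2, -0.6]
finger_gap: 0.075
finger_force: 0.0
```

>>> {"api": "jog_arm", "payload": {"increments": [[[0,0,0,0,100],[0,0,0,0,100],[0,0,-1,0,100],[0,0,-2,0,100],[0,0,-3,0,100],[0,0,-3,0,100],[0,0,-3,0,100],[0,0,0,0,100],[0,0,0,0,100]]]}}

```text
clock: 17.25
tcp_pos: [0.4861, 0.0783, 0.4506]
orientation: [0.666, 0.746, 0.001, 0.0]
contact_force: [-0.2, -0.2, -0.3]
finger_gap: 0.0871
finger_force: 0.0
```

>>> {"api": "jog_arm", "payload": {"increments": [[[3,0,0,0,100],[4,0,0,0,100],[4,0,0,0,100],[4,0,0,0,100],[4,0,0,0,100],[3,0,0,0,100],[0,0,0,0,100],[0,0,0,0,100],[0,0,0,0,100]]]}}

```text
clock: 18.15
tcp_pos: [0.4617, 0.2957, 0.4494]
orientation: [0.667, 0.745, -0.0, 0.0]
contact_force: [0.3, 0.7, 0.4]
finger_gap: 0.087
finger_force: 0.0
```

```bash
python3 - <<'E'
from h import *
st()
p,d=manip.capture("top");cv2.imwrite("pics/top2.png",p)
E
```

```text
t 18.15 p [0.4617 0.2957 0.4494] ey ang 6.38 tilt [-0.    -0.001 -1.   ] F [0.3 0.7 0.4] q7 [-0.97  0.14  0.35  1.62 -0.05  1.4  -0.5 ] gap 0.08700757447047355 0.0
```

View pics/top2.png

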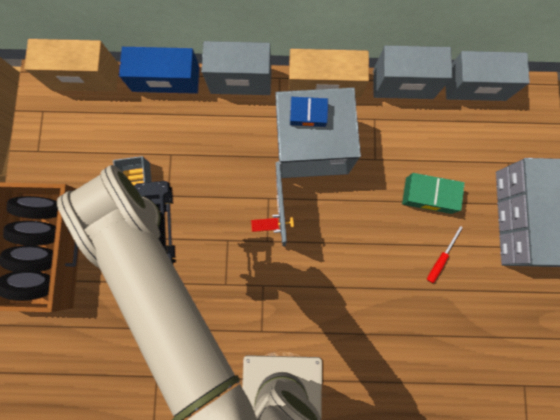

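The door stands square to the cabinet (edge from (281,165) to (285,243)). The paddle is down and level at (265,225), the gripper is clear, and the visible bystanders have not moved (the red carton and grey wheel are behind the arm). I hand in.

```bash
python3 -c "
from bench import manip
print(manip.finish_job())"
```

```text
the job is handed in; nothing more can be done
None
```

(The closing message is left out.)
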